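Put the model-making kit back in its tray

TASK

Put this table's gluing kit back into its wooden tray, each thing in the block made for it: the glue stick standing in the narrow hole, the white glue bottle standing in the wide hole, the small roll of tape flat over the peg, and the mini stapler on its base in the square pocket. Keep the glue bottle upright all the way, and leave the taller paint marker and the big parcel-tape roll standing where they are.

Things in the scene. Friction and masses are not known exactly. Their poses are not given: they have to be found in the camera images.
- glue_stick: Glue stick, standing: plain white barrel, grey cap of the same width and grey foot; 30 mm diameter (foot 26 mm, lowest 10 mm), 100 mm tall, flat top, about 60 g. Origin: centre of its foot, z up along it.
- glue_bottle: Small white glue bottle, standing: body 42 mm diameter and straight to 72 mm height, then a shoulder and a narrow grey nozzle; 108 mm tall overall, about 110 g. Origin: centre of its base, z up along it.
- small_tape: Small roll of cream tape lying flat: outer diameter 58 mm, hole 26 mm, 24 mm high, about 60 g. Origin: centre of its underside, z up along the hole.
- stapler: Mini stapler standing on its base: 56 mm long (its x), 24 mm wide (its y), about 36 mm high, light grey top arm over a steel magazine and base, about 70 g. The flat sides of the top arm, 19 to 34 mm above the underside, are the place to grip, across y. Origin: centre of its underside.
- narrow_hole_block: Beech block 80 x 80 x 46 mm, one of four filling a fixed plywood tray two by two (82 mm pitch, tray 178 mm square, rim 26 mm high) in changing order. Origin: centre of its underside, 6 mm above the table; z up, x and y along its sides. Fixed. Has the narrower round hole, 46 mm diameter, 40 mm deep, upright at its centre: the glue stick stands in it.
- wide_hole_block: Beech block 80 x 80 x 46 mm, one of four filling a fixed plywood tray two by two (82 mm pitch, tray 178 mm square, rim 26 mm high) in changing order. Origin: centre of its underside, 6 mm above the table; z up, x and y along its sides. Fixed. Has the wider round hole, 60 mm diameter, 40 mm deep, upright at its centre: the glue bottle stands in it.
- peg_block: Beech block 80 x 80 x 46 mm, one of four filling a fixed plywood tray two by two (82 mm pitch, tray 178 mm square, rim 26 mm high) in changing order. Origin: centre of its underside, 6 mm above the table; z up, x and y along its sides. Fixed. Solid top with an upright peg at its centre, 10 mm diameter, 30 mm tall: the small tape lies flat on the block, peg through its hole.
- pocket_block: Beech block 80 x 80 x 46 mm, one of four filling a fixed plywood tray two by two (82 mm pitch, tray 178 mm square, rim 26 mm high) in changing order. Origin: centre of its underside, 6 mm above the table; z up, x and y along its sides. Fixed. Has a square open pocket, 74 x 74 mm inside, 18 mm deep with 3 mm walls, its floor 28 mm above the origin: the stapler stands in it on its base, either way round.
- marker: Paint marker, standing; not part of the kit. White barrel 26 mm diameter with a long tapering grey cap, 138 mm tall: slimmer and taller than the glue stick. Origin: centre of its foot.
- wide_tape: Nearly used-up roll of parcel tape lying flat; not part of the kit. Cream, outer diameter 92 mm, big hole 76 mm, 48 mm high. Origin: centre of its underside.
Not all that is in view belongs to the job. What is shaped like the glue_stick but blue or purple is not meant.

How it is judged:
By the outcome, as a careful person would: the job done as asked, in the order asked, and still so for the second after the job is handed in, with the robot touching nothing.
It also fails if it takes over 120 s, if anything falls off the work surface, if the arm or the gripper's body presses on something with over 40 N, if the wrist force passes 120 N, or if a joint passes its speed limit or range.

ROBOT

A 6-joint arm with a two-finger parallel gripper is mounted at the origin on the work surface. World frame = base frame: x ahead of the robot, y to its left, z up, the work surface at z = 0. Lengths are in m, angles in rad, forces in N, time in s.
With the tool pointing down it reaches from about 0.275 to 0.75 m from the base axis. Payload 10.2 kg.
Tool frame: the origin (TCP) lies midway between the tips of the shut fingers; the grasp point (between the pads) lies 19 mm behind it (env.hold_point_z is the distance from the TCP to the grasp point, in m); z points along the fingers, y is the line along which they close (so a half turn about z gives the same grasp; the last joint's range is limited). The gripper opens to 85 mm and grips with 20 to 120 N. Pads are 22 mm wide; open, the fingers measure 114 mm over their backs; the gripper's body (76 mm by 85 mm) begins 54 mm behind the grasp point. The pads swing forward as they close: fully open they stand 13 mm farther back than shut.
Start: joints at [-1.445, 0.313, 1.498, -0, 1.331, -0.223], TCP at [0.179, -0.493, 0.21] pointing down, gripper open.
Joint ranges: [-2.94, 2.94], [-0.97, 2.17], [0.19, 2.56], [-1.23, 4.37], [0.02, 3.11], [-2.88, 2.88]. Speed limits (rad/s): [2.39, 2.39, 3.01, 3.14, 3.14, 3.14].

INTERFACE

Orientations are given as a unit quaternion [x, y, z, w].
In Python, from bench import env, kinematics, monitor, eyes, job gives the robot as it stands. The module is installed in compiled form; this text tells all that it offers. Calls block until the motion is done:
- env.reach(position, orientation): joint-space move of the TCP to a pose.
- env.movel(position, velocity=0.15, frame=None, guard=None): straight line of the TCP; frame=None keeps the orientation; velocity is the mean speed in m/s. With guard (N) it stops when the force on the tool has changed by that much, and returns True; else False.
- env.set_joints(angles): joint-space move.
- env.release() and env.close_gripper(effort=None): open the fingers fully, or close them until they stop; effort is the grip in N (None keeps the last).
- env.hold(seconds).
- kinematics.ik(position, orientation): joint angles nearest the present ones, or None.
- monitor.sense(): the state.
- eyes.grab_frame(name): name is "scene" or "side" or "wrist"; returns a dict with "frame" (384x512x3 uint8, red, green, blue), "mtx" (3x3 intrinsics, pixels), "k1" (the pictures are not rectified: a ray, as slopes to the right and down, at radius r is drawn at 1 + k1 r^2 times it, then the intrinsics apply), "view" (4x4, takes a point from world to camera coordinates). Camera axes: x right, y down, z forward; pixel columns grow to the right and rows downward; lengths in m; the calibration is good to about 2 mm. A picture is of the moment at which its call begins. There is no depth.
A pose or a line that the arm cannot do raises env.MotionError and nothing moves.
- job.hand_in(): hands the job in; it is judged then, once.
The state is a dict: "clock": time; "joints": joint angles; "qvel": joint speeds; "joint_efforts": joint torques, N m; "position": TCP position; "ee_rot": TCP orientation; "contact_force": force on the tool from outside, world axes, zero at the start; "ft_torque": the same for the moment, N m; "finger_gap": opening from 0.0 (shut) to 1.0 (fully open); "gripper_force": force on a finger pad.
Only numpy, scipy, OpenCV 4.12 (cv2) and the standard library are available. Lean on these libraries where they do the work, as an engineer would, in place of code of your own. Each camera call takes 0.05 s, during which the arm holds its last target. There are 200 camera calls.

## Working session

There is one attempt and no reset: what is moved stays moved. The work goes in short steps, each a Python script; the robot and the scene stay as the last script left them, time stands still between calls to the robot, and variables do not carry over. Pictures are saved under pics/ and viewed, at most 17 in all, crops included, and the job is handed in when it is done.

```bash
mkdir -p pics
cat > h.py <<'E'
import numpy as np, cv2
from bench import env, kinematics, monitor, eyes, job
def snap(name,fn):
    f=eyes.grab_frame(name); np.savez('pics/'+fn+'.npz',**{k:np.array(v) for k,v in f.items()})
    cv2.imwrite('pics/'+fn+'.png',f['frame'][:,:,::-1]); return f
def load(fn): return dict(np.load('pics/'+fn+'.npz'))
def crop(fn,x0,y0,x1,y1,s,out):
    im=cv2.imread('pics/'+fn+'.png')[y0:y1,x0:x1]; cv2.imwrite('pics/'+out+'.png',cv2.resize(im,None,fx=s,fy=s,interpolation=cv2.INTER_CUBIC))
def p2w(f,u,v,z):
    m=f['mtx']; d=np.array([float(f['k1']),0,0,0,0])
    x,y=cv2.undistortPoints(np.array([[[u,v]]],float),m,d)[0,0]
    V=f['view']; R=V[:3,:3]; c=-R.T@V[:3,3]; r=R.T@np.array([x,y,1]); return c+r*(z-c[2])/r[2]
def w2p(f,p):
    V=f['view']; return cv2.projectPoints(np.array(p,float).reshape(-1,1,3),cv2.Rodrigues(V[:3,:3])[0],V[:3,3],f['mtx'],np.array([float(f['k1']),0,0,0,0]))[0][:,0]
def down(a): # tool z down, tool y (closing) at angle a+90deg ; tool x at angle a
    from scipy.spatial.transform import Rotation as R
    return (R.from_euler('z',a)*R.from_euler('x',np.pi)).as_quat()
E
python3 - <<'E'
from h import *
a=snap('scene','s0');b=snap('side','d0')
s=monitor.sense(); print(s['position'],s['ee_rot'],s['contact_force'])
for f in (a,b): print(-f['view'][:3,:3].T@f['view'][:3,3], f['mtx'][0],f['k1'])
im=np.hstack([a['frame'],b['frame']])[:,:,::-1]
E
```

```text
[ 0.17939406 -0.49311363  0.20919051] [ 9.84826050e-01  1.73543347e-01  4.04869040e-05 -5.97068649e-04] [-0.85052992 -0.8549283   0.07955521]
[ 1.54254269 -0.44296651  0.8960604 ] [479.82860604   0.         253.11929226] -0.08976118313504812
[0.19067046 0.91250061 0.64777857] [347.0201201    0.         258.40140433] -0.020596383016769648
```

View pics/s0.png

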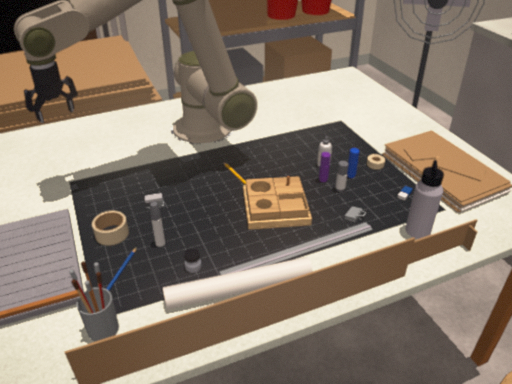

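View pics/d0.png

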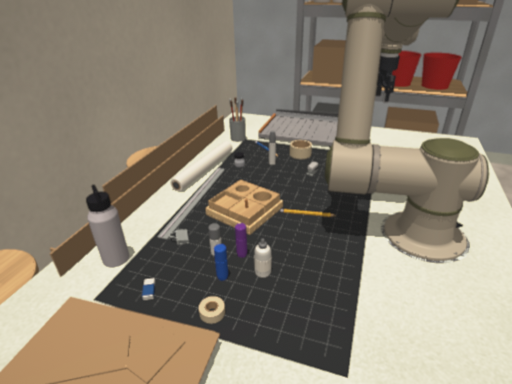

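Run:
```python
from h import *
crop('s0',230,130,430,240,4,'c1'); crop('s0',80,170,220,280,4,'c2')
a=cv2.imread('pics/d0.png');
cv2.imwrite('pics/c3.png',np.hstack([cv2.resize(a[170:330,130:345],None,fx=2.6,fy=2.6,interpolation=2),cv2.resize(a[130:184,245:330],(230,146),interpolation=2)if 0 else cv2.copyMakeBorder(cv2.resize(a[130:190,255:330],(225,180),interpolation=2),0,236,0,0,0)]))
```

```text
(no output)
```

View pics/c1.png

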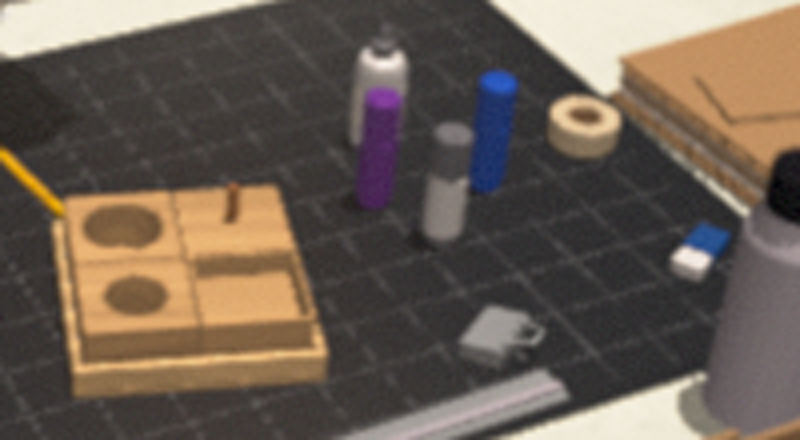

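View pics/c2.png

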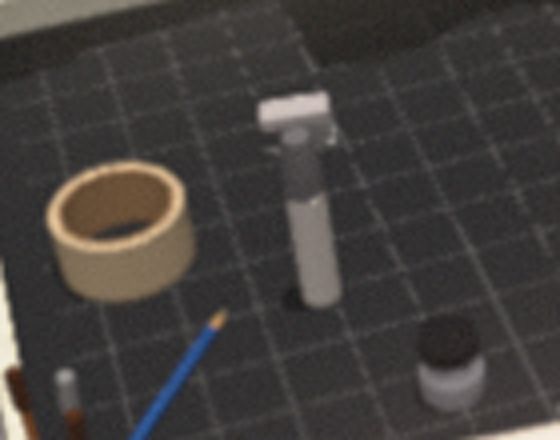

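View pics/c3.png

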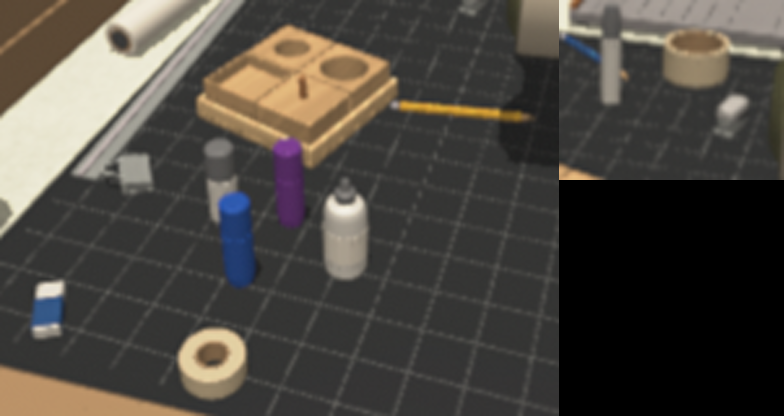

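Run:
```python
from h import *
a=load('s0');b=load('d0'); np.set_printoptions(precision=4,suppress=True)
C=lambda u,v:p2w  
c1=lambda u,v,z:p2w(a,230+u/4-.4,130+v/4-.4,z)[:2]
c2=lambda u,v,z:p2w(a,80+u/4-.4,170+v/4-.4,z)[:2]
c3=lambda u,v,z:p2w(b,130+u/2.6-.3,170+v/2.6-.3,z)[:2]
print('stick',c1(453,133,.1),c3(219,146,.1),'foot',c1(441,236,0))
print('purple',c1(383,97,.1),c3(288,146,.1)); print('blue',c1(498,80,.1),c3(235,202,.1))
print('bottle',c1(386,32,.108),c3(345,184,.108))
print('tape',c1(586,111,.024),c3(213,352,.024))
print('stapler',c2(294,110,.036),p2w(b,314,163,.036)[:2], 'ends',c2(262,112,.034),c2(328,104,.034))
print('marker foot',c2(322,300,0),'wide tape',c2(120,205,.048))
print('wide hole',c1(124,226,.052),c3(344,67,.052)); print('narrow',c1(136,295,.052),c3(292,47,.052))
print('peg top',c1(234,188,.082),c3(302,80,.082)); print('pocket', c1(255,290,.04))
print('block corners',[c1(*p,.052) for p in ((68,198),(278,187),(312,318),(84,347))])
```

```text
stick [0.5462 0.2676] [0.5425 0.2694] foot [0.5423 0.2713]
purple [0.4817 0.2444] [0.4766 0.2481]
blue [0.496  0.3396] [0.492  0.3424]
bottle [0.409  0.2884] [0.4006 0.2957]
tape [0.4669 0.4558] [0.4705 0.4498]
stapler [ 0.3993 -0.2829] [ 0.3857 -0.2894] ends [ 0.3895 -0.305 ] [ 0.3996 -0.2575]
marker foot [ 0.5674 -0.3091] wide tape [ 0.4723 -0.4213]
wide hole [0.4958 0.0207] [0.4946 0.0186]
narrow [ 0.5744 -0.0046] [ 0.5735 -0.0067]
peg top [0.5222 0.0972] [0.5165 0.1049]
pocket [0.5895 0.0824]
block corners [array([ 0.4462, -0.0037]), array([0.4968, 0.1485]), array([0.6468, 0.0973]), array([ 0.6124, -0.0605])]
```

Candidates (scene pixels):
- **Glue stick:** the white and grey one at (341,176). Lookalikes are purple (325,167), blue (353,163) and the marker (157,220), which is taller.
- **Bottle:** (325,152). The lookalike is the big grey bottle.
- **Small tape:** (376,160). The lookalike is the wide roll at (110,228).
- **Stapler:** the long white-topped item at (154,199). The lookalikes are the short grey sharpener at (355,213) and the eraser at (405,192).

The crops confirm these choices. In the tray, the wide hole is at the back left, the peg at the back right, the narrow hole at the front left and the pocket at the front right.

```bash
cat >> h.py <<'E'
def ang(c): # orientation whose closing axis is at angle c (deg), best wrist choice
    return [down(np.deg2rad(c+90)),down(np.deg2rad(c-90))]
def best(p,c):
    o=[(q,kinematics.ik(p,q)) for q in ang(c)]
    o=[(q,j) for q,j in o if j is not None]
    return min(o,key=lambda t:abs(t[1][5]))[0]
E
python3 - <<'E'
from h import *
p=[.49,.28,.27]; q=best(p,72); env.reach(p,q); 
f=snap('wrist','w0'); s=monitor.sense(); print(s['position'],s['clock'],s['joints'])
print(w2p(f,[[.544,.269,.1],[.404,.292,.108],[.479,.246,.1],[.494,.341,.1]]))
p=[.469,.453,.25]
f=snap('wrist','w0')
E
```

```text
[0.49028388 0.27944264 0.26993176] 3.0833 [ 3.10508039e-01  3.68254185e-01  1.26552847e+00 -8.41675255e-05
  1.50793991e+00 -9.45041007e-01]
[[257.6018612  212.26737505]
 [239.68156369 101.49584094]
 [224.78561433 172.14431008]
 [299.9867972  160.38210874]]
```

View pics/w0.png

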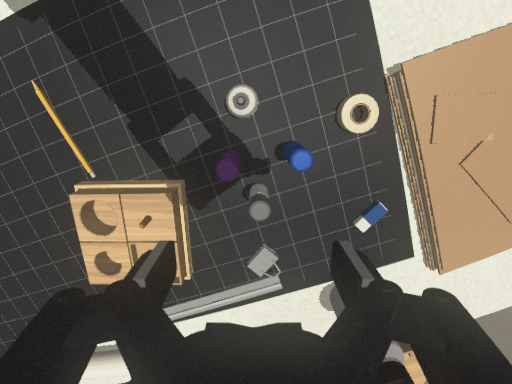

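The wrist view shows the stick top at (260,211), nozzle (240,101), tape (358,113), wide hole (99,217), narrow hole (108,263) and peg tip (148,218). These match the predictions.

Run:
```python
from h import *
f=load('w0'); np.set_printoptions(precision=4,suppress=True)
for n,u,v,z in (('stick',260,211,.1),('bottle',240,101,.108),('tape',358,113,.024),('wide',99,217,.052),('narrow',108,263,.052),('pegtop',148,218,.082),('pegbase',139,227,.052),('cornerbl',71,197,.052),('cornerbr',182,190,.052)): print(n,p2w(f,u,v,z)[:2])
P=p2w(f,260,211,.1)[:2]*.6+np.array([.544,.269])*.4
p=[*P,.17]; q=best(p,72); env.reach(p,q); env.movel([*P,.055],guard=15)
env.close_gripper(30); s=monitor.sense(); print(s['finger_gap'],s['gripper_force'],s['contact_force'],s['clock'])
env.movel([*P,.2]); s=monitor.sense(); print(s['finger_gap'],s['gripper_force'])
```

```text
stick [0.5433 0.2726]
bottle [0.4036 0.2926]
tape [0.4691 0.4509]
wide [0.4935 0.0251]
narrow [ 0.5721 -0.0004]
pegtop [0.511  0.1156]
pegbase [0.5285 0.0793]
cornerbl [ 0.4498 -0.0024]
cornerbr [0.4936 0.1678]
0.33707591856470553 29.866360708256252 [-0.4846 -0.0427  2.9492] 5.1333
0.3376636101732336 29.639534427551553
```

Run:
```python
from h import *
p=[.60,-.01,.26]; q=best(p,73); env.reach(p,q); f=snap('wrist','w1')
print(f['view']); crop('w1',100,0,500,300,2,'w1c')
print(w2p(f,[[.495,.02,.052],[.574,-.005,.052],[.519,.101,.082],[.519,.101,.052]]))
```

```text
[[ 2.90966325e-01  9.56733111e-01  5.92498522e-04 -1.67000919e-01]
 [ 9.13497451e-01 -2.78001246e-01  2.97048338e-01 -6.02912855e-01]
 [ 2.84360696e-01 -8.58898174e-02 -9.54862259e-01  2.55921875e-01]
 [ 0.00000000e+00  0.00000000e+00  0.00000000e+00  1.00000000e+00]]
[[250.15969358  84.42043136]
 [249.65388098 148.09032575]
 [320.53293457  82.08759359]
 [314.99495242  84.32273599]]
```

View pics/w1c.png

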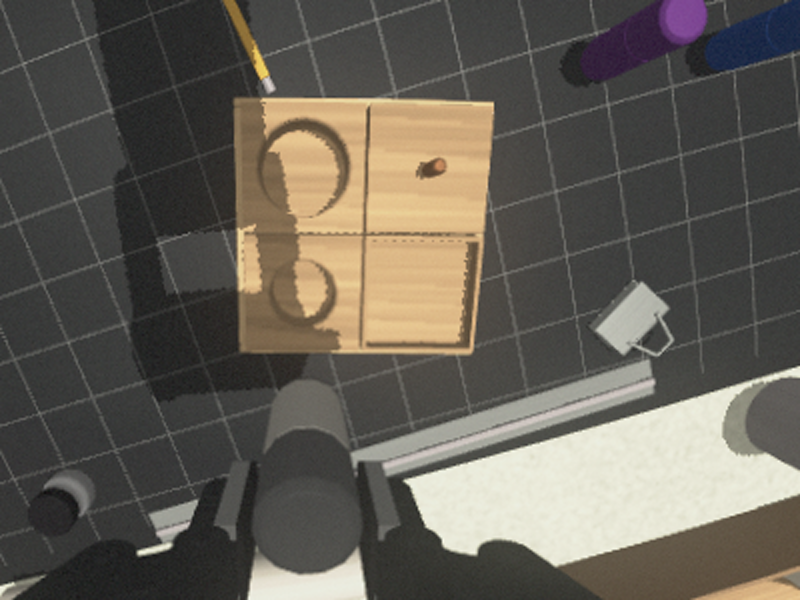

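Held stick in view. In crop pixels the wide hole is at (305,167), narrow (304,292), peg tip (438,166) and pocket (420,294). All are within about 2 px of the predictions.

Run:
```python
from h import *
np.set_printoptions(precision=4,suppress=True)
f=load('w1'); g=lambda u,v,z:p2w(f,100+u/2-.25,v/2-.25,z)[:2]
W,N,K,Q=g(305,167,.052),g(304,292,.052),g(438,166,.082),g(420,294,.052); 
# fit rigid 82mm square
base=np.array([[-41,-41],[41,-41],[-41,41],[41,41]])/1e3 # W,N,K,Q : e1=W->N, e2=W->K
D=np.array([W,N,K,Q]); c=D.mean(0); A=(D-c).T@base; U,S,Vt=np.linalg.svd(A); R=U@Vt
F=base@R.T+c; print(D,F,np.rad2deg(np.arctan2(R[1],R[0])),np.linalg.det(R)); np.save('tray.npy',F)
N=F[1]; s=monitor.sense(); 
env.reach([*N,.17],best([*N,.17],73))
hit=env.movel([*N,.055+.013+.002],velocity=.1,guard=12); s=monitor.sense(); print(hit,s['position'],s['contact_force'])
env.release(); env.movel([*N,.2]); 
# bottle
B=np.array([.4036,.2924]); a=17 
p=[*B,.2]; env.reach(p,best(p,105)); f=snap('wrist','w2'); print(w2p(f,[[*B,.108],[*N,.112]]),monitor.sense()['clock'])
```

```text
[[ 0.4944  0.023 ]
 [ 0.5718 -0.0013]
 [ 0.5191  0.0988]
 [ 0.5962  0.075 ]] [[ 0.4939  0.0222]
 [ 0.5721 -0.0026]
 [ 0.5187  0.1003]
 [ 0.5969  0.0755]] [-17.6077  72.3923] 0.9999999999999998
False [ 0.5725 -0.0027  0.0707] [-0.4067 -0.2171 -0.6138]
[[252.7806 189.1261]
 [-25.5611 260.9233]] 11.9833
```

View pics/w2.png

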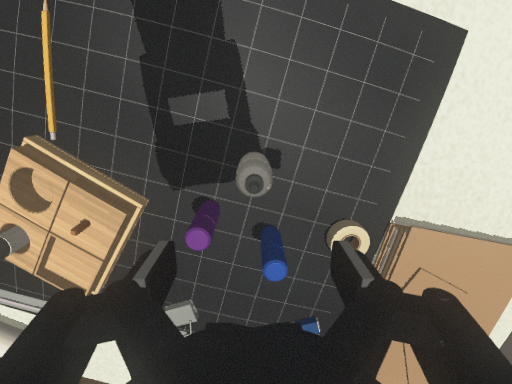

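Stick stands in its hole (12,240). The nozzle is at (255,185), about 4 px off the prediction. I'll correct for that and grasp.

Run:
```python
from h import *
np.set_printoptions(precision=4,suppress=True)
f=load('w2'); B=p2w(f,255,185,.108)[:2]; print(B); B=(B+[.4036,.2924])/2
W=np.load('tray.npy')[0]
env.movel([*B,.15]); print(env.movel([*B,.042],velocity=.08,guard=12))
env.close_gripper(30); env.movel([*B,.18],velocity=.1); s=monitor.sense(); print(s['finger_gap'],s['gripper_force'])
# straight-line carry keeps it upright; turn the wrist meanwhile
p=[*W,.18]; q=best(p,72.4); env.movel(p,velocity=.12,frame=q)
snap('wrist','w3')
print(env.movel([*W,.056],velocity=.07,guard=12)); s=monitor.sense(); print(s['position'],s['contact_force'],s['clock'])
```

```text
[0.3989 0.2934]
False
0.46891097532172676 30.363692734390497
False
[0.4941 0.0222 0.0563] [ 0.655   0.131  -1.2891] 20.5
```

Run:
```python
from h import *
np.set_printoptions(precision=4,suppress=True)
W=np.load('tray.npy')[0]
env.release(); env.movel([*W,.2],velocity=.12)
f=load('w0'); a,b=p2w(f,390,75,.02)[:2],p2w(f,435,270,.02)[:2]; d=b-a; c=np.rad2deg(np.arctan2(d[1],d[0])); print(a,b,c)
T=[.4691,.4509]; p=[*T,.15]; env.reach(p,best(p,c)); f=snap('wrist','w4'); print(c,w2p(f,[[*T,.024]]),monitor.sense()['clock'])
```

```text
[0.4307 0.5098] [0.7864 0.5375] 4.460695436779038
4.460695436779038 [[253.1546 180.8333]] 24.1333
```

View pics/w4.png

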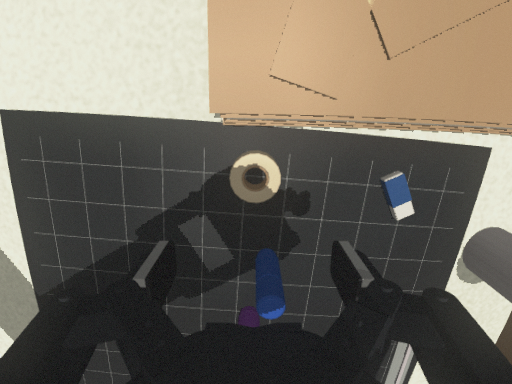

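The roll's top centre is at (255,176), with about 30 mm to the cardboard. The fingers will close parallel to its edge.

Run:
```python
from h import *
np.set_printoptions(precision=4,suppress=True)
f=load('w4'); T=p2w(f,255,176,.024)[:2]; print(T); T=(T*.6+np.array([.4691,.4509])*.4)
K=np.load('tray.npy')[2]
print(env.movel([*T,.003],velocity=.1,guard=12)); env.close_gripper(30); s=monitor.sense(); print(s['finger_gap'],s['contact_force'])
env.movel([*T,.18]); s=monitor.sense(); print(s['finger_gap'],s['gripper_force'])
p=[*K,.18]; env.reach(p,best(p,-17.6)); f=snap('wrist','w5'); print(w2p(f,[[*K,.082],[*K,.052]]),monitor.sense()['clock'])
```

```text
[0.4707 0.4566]
False
-0.0002857336576803716 [ 1.1232 -0.6006  0.6543]
0.0016970512455365323 0.0
[[254.0517 189.0464]
 [253.9699 181.4557]] 29.2417
```

View pics/w5.png

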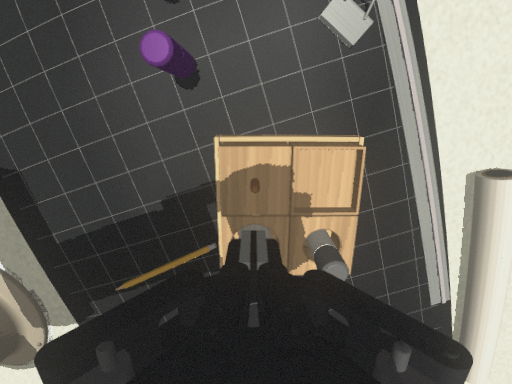

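The fingers shut on nothing, so the grip slid over the roll because the pads stand back when open. Peg at (255,185), stick in its hole. I'll look for the roll again and go lower.

Run:
```python
from h import *
env.release(); T=[.470,.4543]; p=[*T,.18]; env.reach(p,best(p,4.5)); f=snap('wrist','w6'); print(w2p(f,[[*T,.024]]),w2p(f,[[*T,0]]),monitor.sense()['clock'])
```

```text
[[252.91886261 174.15648201]] [[252.93148329 169.90512996]] 31.4167
```

View pics/w6.png

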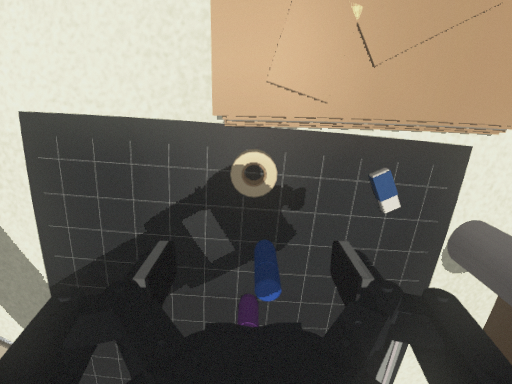

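Roll unmoved at (254,173), as predicted. Regrasping about 8 mm lower.

Run:
```python
from h import *
np.set_printoptions(precision=4,suppress=True)
T=[.4705,.455]; K=np.load('tray.npy')[2]
print(env.movel([*T,-.005],velocity=.1,guard=10),monitor.sense()['position']); env.close_gripper(30); s=monitor.sense(); print(s['finger_gap'],s['position'],s['contact_force'])
if s['finger_gap']>.5:
    env.movel([*T,.05],velocity=.08); env.movel([*T,.18]); s=monitor.sense(); print(s['finger_gap'],s['gripper_force'])
```

```text
False [ 0.4707  0.4552 -0.0045]
0.64422973644031 [ 0.4707  0.4551 -0.0042] [-2.0069 -1.9311  4.6703]
0.6426934079212377 31.81734354235232
```

```bash
python3 - <<'E'
from h import *
np.set_printoptions(precision=4,suppress=True)
K=np.load('tray.npy')[2]
p=[*K,.18]; env.reach(p,best(p,-17.6)); snap('wrist','w7'); s=monitor.sense(); print(s['finger_gap'])
h=env.movel([*K,.05],velocity=.07,guard=10); s=monitor.sense(); print(h,s['position'],s['contact_force'],s['clock'])
E
python3 - <<'E'
from h import *
s=snap('scene','s1'); d=snap('side','d1')
a=cv2.resize(s['frame'][130:240,230:330],None,fx=4,fy=4,interpolation=2); b=cv2.resize(d['frame'][160:260,190:290],(400,400),interpolation=2)
a=a[:400]; cv2.imwrite('pics/c5.png',np.hstack([a,b])[:,:,::-1])
E
```

```text
0.6443371209071985
False [0.5189 0.1004 0.0503] [ 1.4269 -1.2242  0.0174] 39.0917
```

View pics/c5.png

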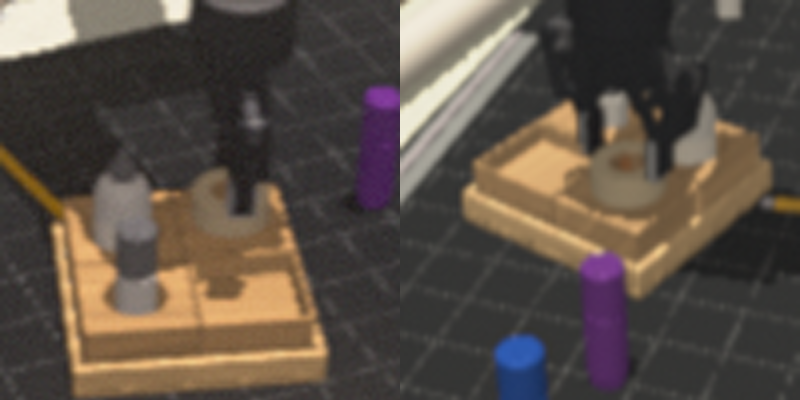

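Left is the scene camera, right the side camera: roll over the peg (tip visible in its hole), bottle and stick standing. Lowering the last bit and releasing, then on to the stapler.

Run:
```python
from h import *
np.set_printoptions(precision=4,suppress=True)
K=np.load('tray.npy')[2]
env.movel([*K,.0475],velocity=.05,guard=8); print(monitor.sense()['contact_force'])
env.release(); env.movel([*K,.2],velocity=.12); snap('wrist','w8')
p=[.393,-.286,.16]; 
for c in (-12,): env.reach(p,best(p,c))
f=snap('wrist','w9'); s=monitor.sense(); print(s['clock'],s['joints'],w2p(f,[[.393,-.286,.036],[.3895,-.305,.034],[.3996,-.2575,.034]])); crop('w9',150,80,400,260,3,'w9c')
```

```text
[0.7337 0.1411 3.7814]
42.8917 [-0.8691  0.2744  1.6853  0.0002  1.1818 -0.6608] [[253.4371 182.2747]
 [253.872  198.2248]
 [253.9655 155.7548]]
```

View pics/w9c.png

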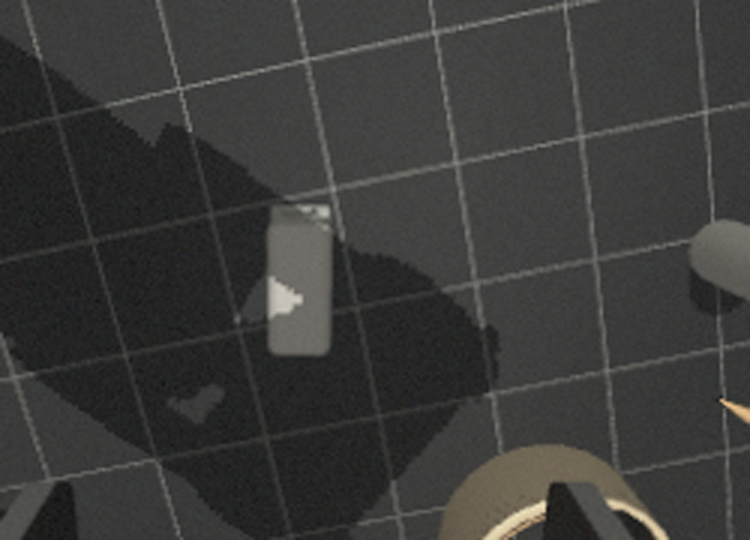

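The stapler's arm spans crop x 270–330, y 225–355, with its base front at y 207. It's lined up with the gripper.

Run:
```python
from h import *
np.set_printoptions(precision=4,suppress=True)
f=load('w9'); g=lambda u,v,z:p2w(f,150+u/3-.3,80+v/3-.3,z)[:2]
a,b=g(300,355,.034),g(301,210,.005); S=(a+b)/2; print(a,b,np.linalg.norm(a-b),S, np.rad2deg(np.arctan2(*(b-a)[::-1])))
assert abs(np.linalg.norm(a-b)-.056)<.01
S=S*.7+np.array([.393,-.286])*.3
env.movel([*S,.06]); print(env.movel([*S,.009],velocity=.08,guard=10))
env.close_gripper(30); s=monitor.sense(); print(s['finger_gap'],s['contact_force'])
env.movel([*S,.05],velocity=.06); env.movel([*S,.2]); s=monitor.sense(); print(s['finger_gap'],s['gripper_force'])
if s['finger_gap']>.1:
    Q=np.load('tray.npy')[3]; p=[*Q,.2]; env.reach(p,best(p,72.4)); f=snap('wrist','w10'); print(w2p(f,[[*Q,.052]]),monitor.sense()['clock'],monitor.sense()['finger_gap'])
```

```text
[ 0.3849 -0.3038] [ 0.3956 -0.2542] 0.0507326728549819 [ 0.3903 -0.279 ] 77.8128132922943
False
0.2664011182134809 [-0.9093 -0.6     3.7657]
0.2668962182221393 29.419238513801247
[[253.4008 176.2921]] 48.6417 0.2682364123922938
```

View pics/w10.png

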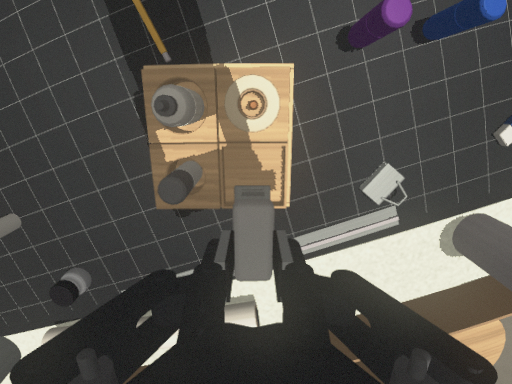

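The roll is centred round the peg at (252,105), and the pocket (254,175) matches the prediction. The held stapler spans rows 187–280, so I'll check its length offset from that.

Run:
```python
from h import *
np.set_printoptions(precision=4,suppress=True)
f=load('w10'); Q=np.load('tray.npy')[3]
a,b=p2w(f,253,279,.225)[:2],p2w(f,252,187,.197)[:2]; m=(a+b)/2; d=m-Q; print(a,b,np.linalg.norm(a-b),d)
o=np.clip(d,-.004,.004); P=Q-o
env.movel([*P,.12]); h=env.movel([*P,.0455],velocity=.06,guard=8); s=monitor.sense(); print(h,s['position'],s['contact_force'],s['clock'])
if s['position'][2]<.05:
    env.release(); print(monitor.sense()['contact_force']); env.movel([*P,.2],velocity=.12); 
    p=[.52,-.05,.27]; env.reach(p,best(p,72.4)); print(monitor.sense()['finger_gap'])
w=snap('wrist','w11'); s=snap('scene','s2'); d=snap('side','d2')
a=cv2.resize(s['frame'][130:250,230:350],(400,400),interpolation=2); b=cv2.resize(d['frame'][160:260,190:290],(400,400),interpolation=2)
cv2.imwrite('pics/c6.png',np.hstack([a,b])[:,:,::-1])
```

```text
[0.6171 0.0686] [0.5694 0.0832] 0.04992803952116153 [-0.0036  0.0004]
False [0.6007 0.0752 0.0459] [ 0.2706  0.508  -0.7821] 50.7167
[0.5924 0.0139 0.324 ]
0.9976292525039733
```

View pics/c6.png

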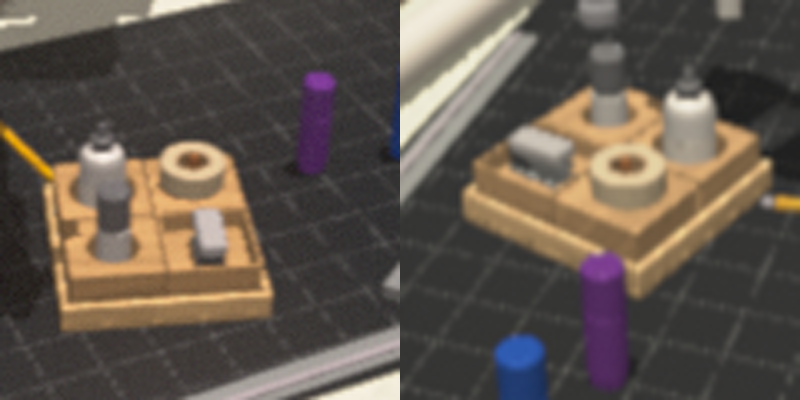

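All four items are in their blocks: bottle upright (100,165), stick upright (113,220), roll flat over the peg (193,165) and stapler on its base in the pocket (210,235). Handing in.

```bash
python3 -c "
from h import *
print(job.hand_in())"
```

```text
the job is handed in; nothing more can be done
None
```

I put all four kit items into their own tray blocks in the order asked, and handed the job in at about 53 s on the robot's clock; the first try at the tape roll closed on nothing, so I regripped it lower, and I never touched the marker or the parcel-tape roll.

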